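# Unstack the stripped power-unit parts into their nests

## Robot

A 7-joint arm with a two-finger parallel gripper is mounted at the origin on the work surface. World frame = base frame: x ahead of the robot, y to its left, z up, the work surface at z = 0. Lengths are in m, angles in rad, forces in N, time in s.
With the tool pointing down it reaches from about 0.4 to 0.85 m from the base axis. Payload 10.4 kg.
Tool frame: the origin (TCP) lies between the finger pads; the fingertips stand r.nose_length ahead of it and the grasp point (between the pads) lies 6 mm ahead of it (r.nose_length is the distance from the TCP to the fingertips, in m); z points along the fingers, x is the direction in which the jaws open and shut, and the axes are right-handed (so a half turn about z gives the same grasp; the last joint's range is limited). The gripper opens to 87 mm and grips with 3 to 60 N. Pads are 19 mm wide; open, the fingers measure 117 mm over their backs; the gripper's body (75 mm by 190 mm) begins 51 mm behind the grasp point.
Start: joints at [-1.185, 0.332, -0.065, 1.46, 0.022, 1.35, -0.088], TCP at [0.248, 0.574, 0.248] pointing down, gripper open.
Joint ranges: [-2.6, 2.6], [-0.5, 2.12], [-1.47, 1.34], [0.16, 2.42], [-1.27, 4.41], [0.06, 2.06], [-2.6, 2.6]. Speed limits (rad/s): [2.22, 2.22, 2.79, 2.79, 3.14, 3.14, 3.14].

## Interface

Orientations are given as a unit quaternion [x, y, z, w].
In Python, from bench import r gives the robot as it stands. The module is installed in compiled form; this text tells all that it offers.
- The arm moves only by the shell command python3 -m creep 'ROWS' [OPENING] [FORCE]. ROWS is JSON, a list of rows, each an object of numbers: "x", "y", "z": the shift along the world's x, y, z in m; "spin": the turn about the world's z in degrees. In form: [{"x": .., "y": .., "z": .., "spin": ..}, ...]. A call has 1 to 12 rows; each row is the pose to reach, as a shift and turn from the pose commanded when the call began; what a row does not reach only later rows make up. A row lasts 1/8 s, in which the tool goes at most 62.5 mm and 10.7 degrees, less where a joint would pass 70% of its speed; a pose out of reach is approached as far as the arm can. A call with a gripper value outside its range is refused whole. OPENING is the finger opening in m, from 0 to 0.087, set as the call begins (- or left out, the last holds). The fingers move at their own pace and stop on an object; FORCE is the grip in N (left out, the last holds). Time passes only in rows, so rows that repeat a pose let the fingers close. It gives the time, the measured TCP pose, the force and the opening at its end, in the units of the state.
- r.read_state(): the state, without advancing time (a new reading comes with each control period).
- r.camera(name): name is "side" or "top"; returns a dict with "pixels" (384x512x3 uint8, blue, green, red), "z_map" (384x512 float32, m along the optical axis (not along the pixel's ray), 0 where there is no reading), "K" (3x3 intrinsics, pixels), "R" (3x3) and "t" (3): a world point X has camera coordinates R X + t. Camera axes: x right, y down, z forward; pixel columns grow to the right and rows downward; lengths in m; the calibration is good to about 2 mm. A picture is of the moment at which its call begins.
- r.close_job(): hands the job in, once; it reports no verdict.
The state is a dict: "time": time; "joint_positions": joint angles; "joint_vel": joint speeds; "joint_torque": joint torques, N m; "ee_pos": TCP position; "eef_rot": TCP orientation; "ft_force": force on the tool from outside, world axes, zero at the start; "torque": the same for the moment, N m; "width": finger opening in m.
Only numpy, scipy, OpenCV 4.12 (cv2) and the standard library are available. Lean on these libraries where they do the work, as an engineer would, in place of code of your own. Each camera call takes 0.05 s, during which the arm holds its last target. There are 200 camera calls.

## Task

The parts stripped from a power unit stand piled up on the repair bench: a long heat sink with two transformers on it and a capacitor and a relay on top of those. Take the pile apart and set each of the five parts, the right way up, flat on the floor of the tray of its own shape and size (heat sink: long tray; toroidal transformer: large round; square transformer: square; capacitor: small round; relay: small oblong). Set the parts down, do not drop them or tip any over on the way.

Things in the scene. Friction and masses are not known exactly. Their poses are not given: they have to be found in the camera images.
- heatsink_mid (a point): Bare aluminium heat sink, the bottom of the pile: slab 170 x 60 x 30 mm high, finned below, flat on top; 0.45 kg. Origin at its centre, half-way up; z up, x along its length, y across (the way to grip). On its centre line stand the two transformers, 42 mm to either side of its middle; each carries one small part. Which is where varies. All loose; gripped across its y, none has a neighbour in the way.
- toroid_mid (a point): Ring-shaped (toroidal) transformer: copper-coloured round drum 58 mm in diameter, 34 mm high, with a black disc in its middle; about 0.4 kg. Stands on the heat sink with one small part on top of it. Origin at its centre, half-way up; z up.
- transformer_mid (a point): Square transformer: dark steel laminated block 54 x 54 x 34 mm high; about 0.35 kg. Stands on the heat sink with one small part on top of it. Origin at its centre, half-way up; z up, x and y square to its sides, nearly parallel to the heat sink's.
- capacitor_mid (a point): Can capacitor: small upright black cylinder with an aluminium top, 34 mm in diameter, 45 mm high, about 0.07 kg. At the top of the pile, on one of the transformers. Origin at its centre, half-way up; z up.
- relay_mid (a point): Relay: small white plastic block 40 x 30 x 34 mm high, about 0.06 kg. At the top of the pile, on the other transformer. Origin at its centre, half-way up; z up, x along its 40 mm side (nearly along the heat sink's length), y across its 30 mm width.
- nest_long: Nest of the heat sink: long rectangular tray, 186 x 76 mm inside. Fixed to the bench, black plastic with a grey floor: floor 3 mm thick, rim 5 mm thick whose top is 8 mm above the bench, 8 mm of play all round its part. Origin at the centre of its underside, on the bench; z up, x along its length. The heat sink fits either way round.
- nest_round_large: Nest of the toroidal transformer: the larger round tray, 74 mm inside diameter. Fixed to the bench, black plastic with a grey floor: floor 3 mm thick, rim 5 mm thick whose top is 8 mm above the bench, 8 mm of play all round its part. Origin at the centre of its underside, on the bench; z up.
- nest_square: Nest of the square transformer: square tray, 70 x 70 mm inside. Fixed to the bench, black plastic with a grey floor: floor 3 mm thick, rim 5 mm thick whose top is 8 mm above the bench, 8 mm of play all round its part. Origin at the centre of its underside, on the bench; z up, x and y square to its sides. Any quarter turn fits.
- nest_round_small: Nest of the capacitor: the smaller round tray, 50 mm inside diameter. Fixed to the bench, black plastic with a grey floor: floor 3 mm thick, rim 5 mm thick whose top is 8 mm above the bench, 8 mm of play all round its part. Origin at the centre of its underside, on the bench; z up.
- nest_oblong: Nest of the relay: small oblong tray, 56 x 46 mm inside. Fixed to the bench, black plastic with a grey floor: floor 3 mm thick, rim 5 mm thick whose top is 8 mm above the bench, 8 mm of play all round its part. Origin at the centre of its underside, on the bench; z up, x along its 56 mm side. The relay fits either way round.
Things that resemble listed ones, but are neither listed nor needed, are in the scene too. Of the things that look like the part that bears heatsink_mid, the middle-sized one is meant. Leave any green look-alike of the part that bears relay_mid alone.

How it is judged:
By the outcome, as a careful person would: the job done as asked, in the order asked, and still so for the second after the job is handed in, with the robot touching nothing.
It also fails if it takes over 128 s, if anything falls off the work surface, if the arm or the gripper's body presses on something with over 40 N, if the wrist force passes 120 N, or if a joint passes its speed limit or range.

## Working session

There is one attempt and no reset: what is moved stays moved. The work goes in short steps, Python scripts to look and compute and a shell command to move; the robot and the scene stay as the last step left them, time stands still between calls to the robot, and variables do not carry over. Pictures are saved under pics/ and viewed, about 12 in all and at most 16, crops included, and the job is handed in when it is done.

```bash
mkdir -p pics; python3 - <<'E'
from bench import r
import cv2,numpy as np
print(r.nose_length)
for n in("top","side"):
    c=r.camera(n); cv2.imwrite(f"pics/{n}0.png",c["pixels"]); np.savez(f"{n}0.npz",**c)
    print(n,c["K"].tolist(),c["R"].round(3).tolist(),c["t"].round(3).tolist())
s=r.read_state(); print({k:np.round(s[k],3).tolist() for k in s})
E
```

```text
0.025
top [[378.52869754724946, 0.0, 258.90650769333877], [0.0, 378.52869754724946, 187.10442946239925], [0.0, 0.0, 1.0]] [[-0.023, -1.0, 0.011], [-0.998, 0.022, -0.066], [0.065, -0.012, -0.998]] [0.031, 0.44, 1.16]
side [[482.7051547986317, 0.0, 249.7019306163441], [0.0, 482.7051547986317, 192.18831839494692], [0.0, 0.0, 1.0]] [[-0.976, -0.218, -0.01], [-0.132, 0.627, -0.768], [0.173, -0.748, -0.64]] [0.441, 0.104, 1.41]
{'time': 0.1, 'joint_positions': [-1.185, 0.333, -0.065, 1.461, 0.022, 1.35, -0.089], 'joint_vel': [-0.001, -0.002, -0.0, -0.004, -0.001, -0.001, -0.0], 'joint_torque': [0.002, -62.455, 0.025, -39.071, -0.061, 0.037, 0.0], 'ee_pos': [0.248, 0.573, 0.247], 'eef_rot': [0.836, 0.549, -0.001, 0.0], 'ft_force': [0.244, -0.337, -0.014], 'torque': [0.056, 0.003, 0.042], 'width': 0.087}
```

View pics/top0.png

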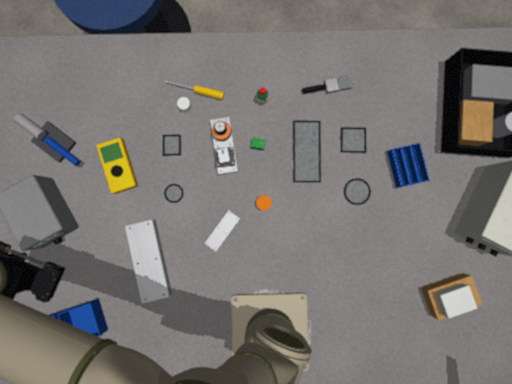

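View pics/side0.png

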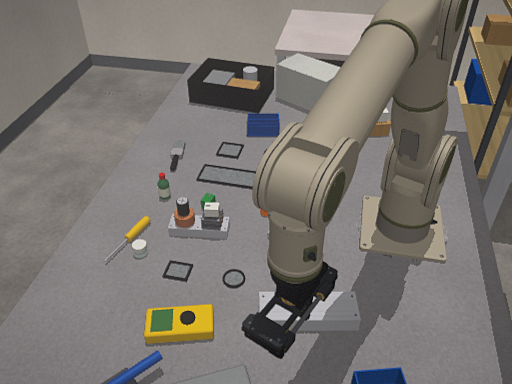

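The top view shows the pile at about (223,145), with relay tray (172,145), small round (174,193), long (307,151), square (353,139) and large round (357,191). The side view confirms the pile at (200,220). The white plates at (148,260) and (222,230) are look-alikes.

```bash
cat > h.py <<'E'
import numpy as np,cv2
def world(c):
    K,R,t=c["K"],c["R"],c["t"]; z=c["z_map"]; v,u=np.mgrid[:384,:512]
    P=np.stack([(u-K[0,2])/K[0,0]*z,(v-K[1,2])/K[1,1]*z,z],-1)
    return (P-t)@R
def ray(c,u,v,h):
    d=c["R"].T@np.linalg.inv(c["K"])@[u,v,1]; o=-c["R"].T@c["t"]
    return o+d*(h-o[2])/d[2]
def rect(c,m,h,off=(0,0)):
    "fit min-area rect in world xy of mask outline on plane h"
    cn=max(cv2.findContours(m.astype(np.uint8),cv2.RETR_EXTERNAL,cv2.CHAIN_APPROX_NONE)[0],key=cv2.contourArea)
    p=np.array([ray(c,u+off[0],v+off[1],h)[:2] for u,v in cn[:,0]],np.float32)*1000
    (x,y),(w,l),a=cv2.minAreaRect(p)
    return np.round([x,y,w,l,a],1),len(cn)
E
python3 - <<'E'
from h import *
c=dict(np.load("top0.npz")); W=world(c); im=c["pixels"]
cv2.imwrite("pics/crop.png",cv2.resize(im[105:215,150:385],None,fx=3.4,fy=3.4,interpolation=cv2.INTER_CUBIC))
hsv=cv2.cvtColor(im,cv2.COLOR_BGR2HSV)
print("bench z",np.median(W[210:225,270:330,2]), im[150:155,325:330].mean((0,1)))
dark=im.max(2)<65
for n,(u0,v0,u1,v1) in dict(obl=(158,130,187,160),sr=(160,180,188,207),long=(286,114,328,188),sq=(335,122,372,158),lr=(338,174,376,210)).items():
    m=np.zeros(dark.shape,bool); m[v0:v1,u0:u1]=dark[v0:v1,u0:u1]
    print(n,rect(c,m,.006))
m0=np.zeros(dark.shape,bool); m0[105:185,200:240]=1
for n,lo,hi in (("hs",.02,.04),("pile",.02,.2),("mid",.05,.075),("mids",.05,.2),("tops",.085,.13)):
    m=m0&(W[...,2]>lo)&(W[...,2]<hi); nl,lab,st,ce=cv2.connectedComponentsWithStats(m.astype(np.uint8))
    for i in range(1,nl):
        if st[i,4]>25:
            h=np.median(W[lab==i][:,2]); print(n,st[i].tolist(),h.round(4),rect(c,lab==i,h))
E
```

```text
bench z 0.00028388141499291887 [131.4  132.32 135.92]
obl (array([580.4, 291.9,  53.3,  63.4,  89.6]), 105)
sr (array([429.5, 310.1,   6.2,  37.4,  89.6]), 24)
long (array([615. , -92.7,   3.2,  22.4,  88.4]), 14)
sq (array([ 583.7, -296.5,   44.4,   76.6,   88.8]), 78)
lr (array([ 429. , -268.4,   44.9,   80.8,   68.6]), 75)
hs [210, 118, 21, 11, 86] 0.0297 (array([641.2, 136.6,  61.9,  31.4,  88.8]), 60)
hs [212, 133, 25, 42, 325] 0.0299 (array([545.7, 125. , 120.1,  60.1,   7.6]), 155)
pile [210, 118, 27, 57, 1073] 0.0624 (array([565. , 125.9, 166. ,  59.1,   7.4]), 143)
mid [211, 121, 20, 20, 171] 0.0635 (array([608.6, 132.1,  56.5,  56.8,  19.7]), 78)
mid [215, 147, 20, 20, 179] 0.0637 (array([530.2, 122.8,  56.1,  54.3,   5.4]), 100)
mids [211, 121, 20, 20, 302] 0.0659 (array([609.8, 132.3,  56.8,  57.5,  88.8]), 55)
mids [215, 147, 20, 20, 341] 0.0674 (array([529.7, 122.6,  56. ,  54.1,   5.2]), 70)
tops [214, 121, 12, 13, 122] 0.1078 (array([610.9, 131.4,  31.7,  35.1,  89. ]), 33)
tops [217, 148, 13, 16, 151] 0.0976 (array([529.7, 124.1,  41.2,  30.1,  10.2]), 44)
```

View pics/crop.png

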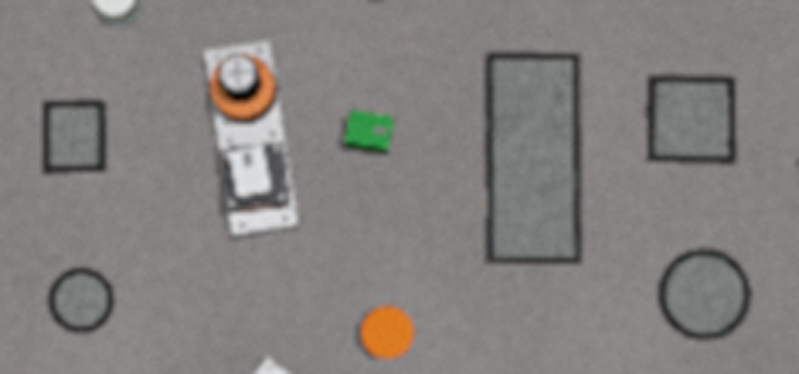

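The crop shows the capacitor on the toroid at the far end and the relay on the square block at the near end. The green relay is a separate part. I'll re-measure the trays with a better threshold.

```bash
python3 - <<'E'
from h import *
c=dict(np.load("top0.npz")); im=c["pixels"]
g=cv2.GaussianBlur(im,(3,3),0).max(2)
for th in (95,105):
  dark=g<th
  for n,(u0,v0,u1,v1) in dict(obl=(158,130,187,160),sr=(160,180,188,207),long=(286,114,328,188),sq=(335,122,372,158),lr=(338,174,376,210)).items():
    m=np.zeros(dark.shape,bool); m[v0:v1,u0:u1]=dark[v0:v1,u0:u1]
    print(n,rect(c,m,.006))
E
```

```text
obl (array([581.7, 293.1,  56.4,  66.6,  88.8]), 73)
sr (array([429.4, 287.5,  57.4,  56.8,  62.3]), 52)
long (array([ 552.6, -132.1,   85.5,  196.9,   88.4]), 173)
sq (array([ 585.7, -279.6,   82.5,   79.8,   88.8]), 95)
lr (array([ 422.5, -286.2,   81.6,   81.8,   87.8]), 75)
obl (array([580.4, 291.9,  59.5,  69.7,  89.6]), 75)
sr (array([430.5, 286.8,  59. ,  59.4,  89.4]), 54)
long (array([ 552.6, -130.5,   88.7,  197.4,   88.4]), 174)
sq (array([ 584.5, -280.1,   82.5,   83.2,   87.9]), 98)
lr (array([ 422.6, -284.7,   85. ,   81.5,   88.7]), 76)
```

```bash
python3 -m creep '[{"z":0.0,"spin":10},{"z":0.0,"spin":20},{"z":0.0,"spin":30.5},{"z":0.0,"spin":30.5}]' 0.087 20; python3 -m creep '[{"x":0.03,"y":-0.05},{"x":0.06,"y":-0.1},{"x":0.09,"y":-0.15},{"x":0.13,"y":-0.2},{"x":0.17,"y":-0.24},{"x":0.21,"y":-0.28},{"x":0.25,"y":-0.32},{"x":0.28,"y":-0.36},{"x":0.31,"y":-0.4},{"x":0.34,"y":-0.43},{"x":0.362,"y":-0.441},{"x":0.362,"y":-0.441}]'
```

```text
invalid input at $[0]: expected keys x, y, z, spin
invalid input at $[0]: expected keys x, y, z, spin
```

```bash
python3 -m creep '[{"x":0,"y":0,"z":0.0,"spin":10},{"x":0,"y":0,"z":0.0,"spin":20},{"x":0.0,"y":0,"z":0.0,"spin":30.5},{"x":0,"y":0,"z":0.0,"spin":30.5}]' 0.087 20; python3 -m creep '[{"x":0.03,"y":-0.05,"z":0,"spin":0},{"x":0.06,"y":-0.1,"z":0,"spin":0},{"x":0.09,"y":-0.15,"z":0,"spin":0},{"x":0.13,"y":-0.2,"z":0,"spin":0},{"x":0.17,"y":-0.24,"z":0,"spin":0},{"x":0.21,"y":-0.28,"z":0,"spin":0},{"x":0.25,"y":-0.32,"z":0,"spin":0},{"x":0.28,"y":-0.36,"z":0,"spin":0},{"x":0.31,"y":-0.4,"z":0,"spin":0},{"x":0.34,"y":-0.43,"z":0,"spin":0},{"x":0.362,"y":-0.441,"z":0,"spin":0},{"x":0.362,"y":-0.441,"z":0,"spin":0}]'
```

```text
time: 0.6
ee_pos: [0.2485, 0.5733, 0.2471]
eef_rot: [0.663, 0.749, -0.0, 0.0]
ft_force: [-0.0, -0.7, 0.9]
width: 0.0873
time: 2.1
ee_pos: [0.6113, 0.1309, 0.2469]
eef_rot: [0.665, 0.747, -0.001, 0.0]
ft_force: [-0.6, -0.3, 0.4]
width: 0.0867
```

```bash
python3 -m creep '[{"x":0,"y":0,"z":-0.04,"spin":0},{"x":0,"y":0,"z":-0.08,"spin":0},{"x":0,"y":0,"z":-0.12,"spin":0},{"x":0,"y":0,"z":-0.14,"spin":0},{"x":0,"y":0,"z":-0.150,"spin":0},{"x":0,"y":0,"z":-0.150,"spin":0}]'; python3 - <<'E'
from bench import r
import cv2
a=r.camera("side")["pixels"][160:260,130:270]; b=r.camera("top")["pixels"][105:185,170:282]
a=cv2.resize(a,(560,400),interpolation=2)
cv2.imwrite("pics/c1.png",a)
E
```

```text
time: 2.85
ee_pos: [0.6106, 0.1328, 0.0981]
eef_rot: [0.662, 0.749, 0.0, 0.0]
ft_force: [-0.1, -0.0, -0.2]
width: 0.0868
```

View pics/c1.png

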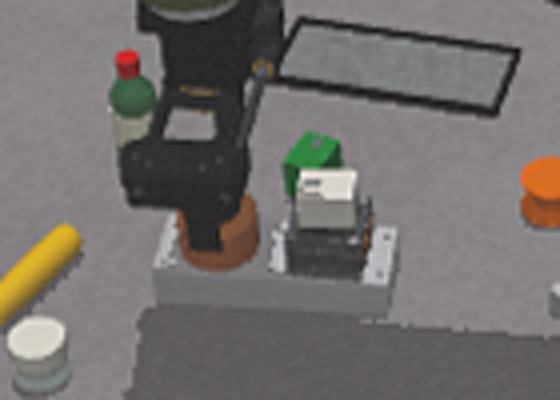

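The side crop shows the near finger in front of the toroid at about (205,220), above the heat sink, with the relay clear. Closing and lifting gently.

```bash
python3 -m creep '[{"x":0,"y":0,"z":0,"spin":0},{"x":0,"y":0,"z":0,"spin":0},{"x":0,"y":0,"z":0,"spin":0},{"x":0,"y":0,"z":0,"spin":0},{"x":0,"y":0,"z":0,"spin":0},{"x":0,"y":0,"z":0,"spin":0},{"x":0,"y":0,"z":0.01,"spin":0},{"x":0,"y":0,"z":0.03,"spin":0},{"x":0,"y":0,"z":0.06,"spin":0},{"x":0,"y":0,"z":0.06,"spin":0}]' 0.02 20
```

```text
time: 4.2
ee_pos: [0.6122, 0.1328, 0.1617]
eef_rot: [0.662, 0.749, 0.003, 0.001]
ft_force: [1.1, -0.4, -0.8]
width: 0.0336
```

```bash
python3 -m creep '[{"x":-0.01,"y":0.01,"z":0,"spin":0},{"x":-0.03,"y":0.03,"z":0,"spin":0},{"x":-0.06,"y":0.05,"z":0,"spin":0},{"x":-0.09,"y":0.08,"z":0,"spin":0},{"x":-0.12,"y":0.105,"z":0,"spin":0},{"x":-0.15,"y":0.13,"z":0,"spin":0},{"x":-0.17,"y":0.145,"z":0,"spin":0},{"x":-0.18,"y":0.154,"z":0,"spin":0},{"x":-0.18,"y":0.154,"z":-0.02,"spin":0},{"x":-0.18,"y":0.154,"z":-0.05,"spin":0},{"x":-0.18,"y":0.154,"z":-0.08,"spin":0},{"x":-0.18,"y":0.154,"z":-0.095,"spin":0}]'; python3 -m creep '[{"x":0,"y":0,"z":-0.01,"spin":0},{"x":0,"y":0,"z":-0.016,"spin":0},{"x":0,"y":0,"z":-0.02,"spin":0},{"x":0,"y":0,"z":-0.022,"spin":0},{"x":0,"y":0,"z":-0.022,"spin":0}]'; python3 - <<'E'
from bench import r
import cv2
a=r.camera("side")["pixels"][220:330,180:320]
cv2.imwrite("pics/c2.png",cv2.resize(a,(560,440),interpolation=2))
E
```

```text
time: 5.7
ee_pos: [0.4297, 0.2857, 0.0609]
eef_rot: [0.662, 0.749, -0.001, -0.0]
ft_force: [-0.8, 0.5, -0.3]
width: 0.0334
time: 6.32
ee_pos: [0.4305, 0.2866, 0.0408]
eef_rot: [0.662, 0.749, 0.0, -0.0]
ft_force: [0.2, -0.3, -1.6]
width: 0.0332
```

View pics/c2.png

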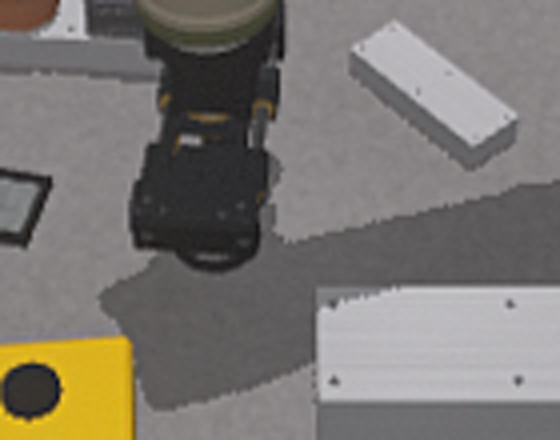

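The gripper hides the small round tray; only its front rim shows at (215,262). I'll lower slowly, watching the force.

```bash
python3 -m creep '[{"x":0,"y":0,"z":-0.001,"spin":0},{"x":0,"y":0,"z":-0.002,"spin":0},{"x":0,"y":0,"z":-0.003,"spin":0},{"x":0,"y":0,"z":-0.003,"spin":0}]'
```

```text
time: 6.88
ee_pos: [0.4304, 0.2865, 0.0375]
eef_rot: [0.662, 0.749, -0.0, -0.0]
ft_force: [-0.8, -1.0, 0.6]
width: 0.0337
```

```bash
python3 -m creep '[{"x":0,"y":0,"z":-0.0005,"spin":0},{"x":0,"y":0,"z":-0.001,"spin":0},{"x":0,"y":0,"z":-0.001,"spin":0}]'
```

```text
time: 7.25
ee_pos: [0.4305, 0.2866, 0.0366]
eef_rot: [0.662, 0.749, 0.0, -0.0]
ft_force: [-0.3, -0.0, -0.7]
width: 0.0334
```

```bash
python3 -m creep '[{"x":0,"y":0,"z":-0.0005,"spin":0},{"x":0,"y":0,"z":-0.001,"spin":0},{"x":0,"y":0,"z":-0.001,"spin":0}]'
```

```text
time: 7.62
ee_pos: [0.4305, 0.2865, 0.0364]
eef_rot: [0.662, 0.749, 0.0, -0.0]
ft_force: [-4.6, -3.4, 12.7]
width: 0.0334
```

```bash
python3 -m creep '[{"x":0,"y":0,"z":0,"spin":0},{"x":0,"y":0,"z":0,"spin":0},{"x":0,"y":0,"z":0,"spin":0},{"x":0,"y":0,"z":0.02,"spin":0},{"x":0,"y":0,"z":0.06,"spin":0},{"x":0,"y":0,"z":0.1,"spin":0},{"x":0,"y":0,"z":0.13,"spin":0},{"x":0.025,"y":-0.04,"z":0.13,"spin":0},{"x":0.05,"y":-0.08,"z":0.13,"spin":0.5},{"x":0.075,"y":-0.12,"z":0.13,"spin":1},{"x":0.0995,"y":-0.163,"z":0.13,"spin":1.5},{"x":0.0995,"y":-0.163,"z":0.13,"spin":1.5}]' 0.07; python3 -m creep '[{"x":0,"y":0,"z":-0.03,"spin":0},{"x":0,"y":0,"z":-0.055,"spin":0},{"x":0,"y":0,"z":-0.068,"spin":0},{"x":0,"y":0,"z":-0.068,"spin":0}]'; python3 - <<'E'
from bench import r
import cv2,numpy as np
a=cv2.resize(r.camera("side")["pixels"][160:300,130:270],(560,560),interpolation=2)
cv2.imwrite("pics/c3.png",a)
E
```

```text
time: 9.12
ee_pos: [0.5314, 0.1191, 0.1655]
eef_rot: [0.655, 0.756, -0.0, 0.001]
ft_force: [0.1, 1.4, -0.4]
width: 0.0701
time: 9.62
ee_pos: [0.5294, 0.1238, 0.097]
eef_rot: [0.652, 0.758, -0.001, -0.0]
ft_force: [0.4, -0.7, -0.4]
width: 0.0699
```

View pics/c3.png

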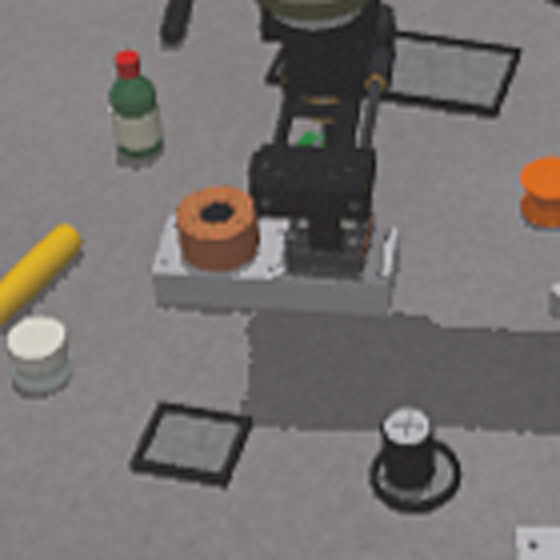

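The capacitor stands upright in its tray at (405,450), and the gripper is centred on the relay at about (320,240). Gripping it now.

```bash
python3 -m creep '[{"x":0,"y":0,"z":0,"spin":0},{"x":0,"y":0,"z":0,"spin":0},{"x":0,"y":0,"z":0,"spin":0},{"x":0,"y":0,"z":0,"spin":0},{"x":0,"y":0,"z":0,"spin":0},{"x":0,"y":0,"z":0,"spin":0},{"x":0,"y":0,"z":0.01,"spin":0},{"x":0,"y":0,"z":0.03,"spin":0},{"x":0,"y":0,"z":0.06,"spin":0},{"x":0,"y":0,"z":0.06,"spin":0}]' 0.015 20
```

```text
time: 10.92
ee_pos: [0.5313, 0.1239, 0.1603]
eef_rot: [0.652, 0.758, 0.002, 0.001]
ft_force: [-0.5, 0.7, -0.6]
width: 0.0303
```

```bash
python3 -m creep '[{"x":0.004,"y":0.012,"z":0,"spin":-1},{"x":0.012,"y":0.04,"z":0,"spin":-3},{"x":0.022,"y":0.075,"z":0,"spin":-5},{"x":0.032,"y":0.11,"z":0,"spin":-7},{"x":0.042,"y":0.14,"z":0,"spin":-9},{"x":0.049,"y":0.16,"z":0,"spin":-9.5},{"x":0.0515,"y":0.1685,"z":0,"spin":-9.5},{"x":0.0515,"y":0.1685,"z":-0.02,"spin":-9.5},{"x":0.0515,"y":0.1685,"z":-0.05,"spin":-9.5},{"x":0.0515,"y":0.1685,"z":-0.08,"spin":-9.5},{"x":0.0515,"y":0.1685,"z":-0.1,"spin":-9.5},{"x":0.0515,"y":0.1685,"z":-0.105,"spin":-9.5}]'; python3 -m creep '[{"x":0,"y":0,"z":-0.006,"spin":0},{"x":0,"y":0,"z":-0.011,"spin":0},{"x":0,"y":0,"z":-0.014,"spin":0},{"x":0,"y":0,"z":-0.0155,"spin":0},{"x":0,"y":0,"z":-0.0165,"spin":0},{"x":0,"y":0,"z":-0.0165,"spin":0}]'
```

```text
time: 12.42
ee_pos: [0.5806, 0.2909, 0.0507]
eef_rot: [0.713, 0.701, -0.001, -0.0]
ft_force: [0.5, -0.4, -0.9]
width: 0.0298
time: 13.18
ee_pos: [0.5816, 0.2921, 0.0367]
eef_rot: [0.713, 0.701, 0.0, -0.0]
ft_force: [-1.7, -1.3, 5.1]
width: 0.0297
```

```bash
python3 -m creep '[{"x":0,"y":0,"z":0,"spin":0},{"x":0,"y":0,"z":0,"spin":0},{"x":0,"y":0,"z":0,"spin":0},{"x":0,"y":0,"z":0,"spin":0},{"x":0,"y":0,"z":0.02,"spin":0},{"x":0,"y":0,"z":0.06,"spin":0},{"x":0,"y":0,"z":0.11,"spin":0},{"x":0,"y":0,"z":0.11,"spin":0}]' 0.087; cat > m.py <<'E'
from h import *
from bench import r
c=r.camera("top"); W=world(c); im=c["pixels"]
m0=np.zeros(im.shape[:2],bool); m0[105:185,200:240]=1
for n,lo,hi in (("hs",.02,.04),("pile",.02,.08),("mids",.055,.08)):
    m=m0&(W[...,2]>lo)&(W[...,2]<hi); nl,lab,st,ce=cv2.connectedComponentsWithStats(m.astype(np.uint8))
    for i in range(1,nl):
        if st[i,4]>25: h=np.median(W[lab==i][:,2]); print(n,st[i].tolist(),h.round(4),rect(c,lab==i,h))
cv2.imwrite("pics/c4.png",cv2.resize(im[105:215,130:385],None,fx=3,fy=3,interpolation=2))
E
python3 m.py
```

```text
time: 14.18
ee_pos: [0.5839, 0.2931, 0.1524]
eef_rot: [0.713, 0.701, 0.004, 0.001]
ft_force: [-0.5, -0.4, -1.4]
width: 0.0866
hs [210, 118, 21, 11, 87] 0.0294 (array([641.3, 136.6,  61.9,  31.4,  88.8]), 60)
hs [212, 133, 25, 42, 323] 0.0303 (array([545.8, 125. , 119.8,  60.1,   7.6]), 156)
pile [210, 118, 27, 57, 1071] 0.0609 (array([565.4, 126.1, 166. ,  59.2,   7.4]), 143)
mids [211, 121, 20, 20, 296] 0.0631 (array([611.2, 133.2,  57.8,  55.3,  43.6]), 53)
mids [215, 147, 20, 20, 335] 0.0636 (array([530.8, 122.9,  55.2,  54.3,   5.1]), 69)
```

View pics/c4.png

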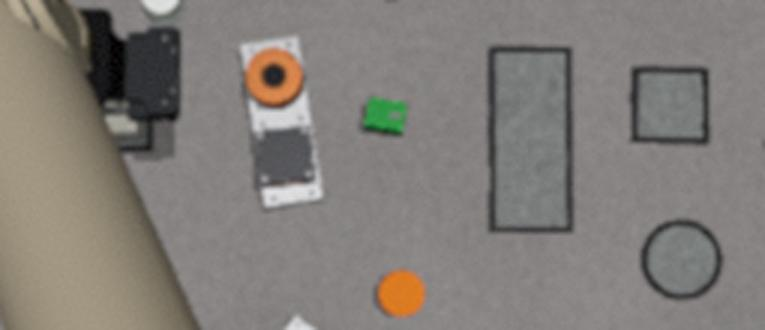

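The toroid sits at (273,75) and the square block at (285,155) in the crop, both bare now. The relay tray is under the arm.

```bash
python3 -m creep '[{"x":0.006,"y":-0.03,"z":0,"spin":1},{"x":0.012,"y":-0.065,"z":0,"spin":3},{"x":0.018,"y":-0.1,"z":0,"spin":5},{"x":0.024,"y":-0.13,"z":0,"spin":7},{"x":0.03,"y":-0.15,"z":0,"spin":8},{"x":0.03,"y":-0.1595,"z":0,"spin":8},{"x":0.03,"y":-0.1595,"z":0,"spin":8},{"x":0.03,"y":-0.1595,"z":-0.03,"spin":8},{"x":0.03,"y":-0.1595,"z":-0.06,"spin":8},{"x":0.03,"y":-0.1595,"z":-0.0755,"spin":8},{"x":0.03,"y":-0.1595,"z":-0.0815,"spin":8},{"x":0.03,"y":-0.1595,"z":-0.0815,"spin":8}]';  python3 -m creep '[{"x":0,"y":0,"z":0,"spin":0},{"x":0,"y":0,"z":0,"spin":0},{"x":0,"y":0,"z":0,"spin":0},{"x":0,"y":0,"z":0,"spin":0},{"x":0,"y":0,"z":0,"spin":0},{"x":0,"y":0,"z":0.005,"spin":0},{"x":0,"y":0,"z":0.02,"spin":0},{"x":0,"y":0,"z":0.04,"spin":0},{"x":0,"y":0,"z":0.06,"spin":0},{"x":0,"y":0,"z":0.07,"spin":0},{"x":0,"y":0,"z":0.07,"spin":0}]' 0.045 40
```

```text
time: 15.72
ee_pos: [0.6117, 0.1329, 0.065]
eef_rot: [0.662, 0.749, 0.0, 0.0]
ft_force: [-0.3, 0.1, 0.2]
width: 0.0871
time: 17.1
ee_pos: [0.6119, 0.1327, 0.1357]
eef_rot: [0.662, 0.749, 0.001, 0.0]
ft_force: [0.3, -0.0, -4.3]
width: 0.0572
```

```bash
python3 -m creep '[{"x":-0.004,"y":-0.01,"z":0.01,"spin":0},{"x":-0.013,"y":-0.03,"z":0.02,"spin":0},{"x":-0.027,"y":-0.06,"z":0.02,"spin":0},{"x":-0.045,"y":-0.1,"z":0.02,"spin":0},{"x":-0.063,"y":-0.14,"z":0.02,"spin":0},{"x":-0.081,"y":-0.18,"z":0.02,"spin":0},{"x":-0.099,"y":-0.22,"z":0.02,"spin":0},{"x":-0.117,"y":-0.26,"z":0.02,"spin":0},{"x":-0.135,"y":-0.3,"z":0.02,"spin":0},{"x":-0.153,"y":-0.34,"z":0.02,"spin":0},{"x":-0.167,"y":-0.37,"z":0.02,"spin":0},{"x":-0.178,"y":-0.395,"z":0.02,"spin":0}]'; python3 -m creep '[{"x":-0.008,"y":-0.018,"z":0,"spin":0},{"x":-0.0105,"y":-0.0235,"z":0,"spin":0},{"x":-0.0105,"y":-0.0235,"z":-0.02,"spin":0},{"x":-0.0105,"y":-0.0235,"z":-0.05,"spin":0},{"x":-0.0105,"y":-0.0235,"z":-0.08,"spin":0},{"x":-0.0105,"y":-0.0235,"z":-0.1,"spin":0},{"x":-0.0105,"y":-0.0235,"z":-0.105,"spin":0},{"x":-0.0105,"y":-0.0235,"z":-0.105,"spin":0}]'; python3 - <<'E'
from bench import r
import cv2
cv2.imwrite("pics/c5.png",cv2.resize(r.camera("top")["pixels"][105:225,300:420],(480,480),interpolation=2))
E
```

```text
time: 18.6
ee_pos: [0.4311, -0.2648, 0.155]
eef_rot: [0.663, 0.748, 0.0, 0.0]
ft_force: [0.3, 0.3, -4.3]
width: 0.0576
time: 19.6
ee_pos: [0.423, -0.2859, 0.05]
eef_rot: [0.662, 0.749, 0.0, 0.0]
ft_force: [0.1, -0.5, -3.2]
width: 0.0574
```

View pics/c5.png

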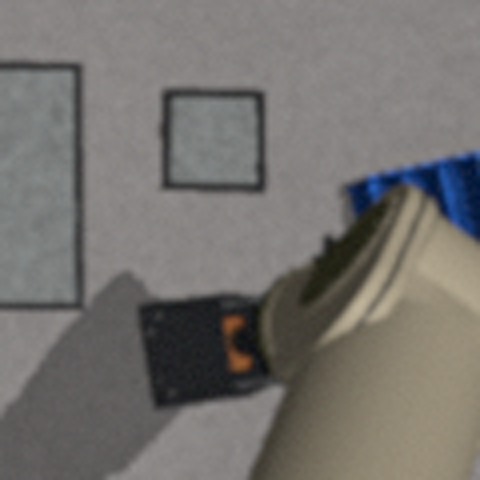

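The gripper covers the large round tray as planned. The blue finned block at right is low and clear of the arm. Lowering.

```bash
python3 -m creep '[{"x":0,"y":0,"z":-0.004,"spin":0},{"x":0,"y":0,"z":-0.008,"spin":0},{"x":0,"y":0,"z":-0.01,"spin":0},{"x":0,"y":0,"z":-0.011,"spin":0},{"x":0,"y":0,"z":-0.0115,"spin":0},{"x":0,"y":0,"z":-0.0115,"spin":0}]'
```

```text
time: 20.4
ee_pos: [0.423, -0.286, 0.0381]
eef_rot: [0.662, 0.749, 0.0, -0.0]
ft_force: [0.6, 0.7, -4.0]
width: 0.0574
```

```bash
python3 -m creep '[{"x":0,"y":0,"z":-0.0005,"spin":0},{"x":0,"y":0,"z":-0.0005,"spin":0}]'
```

```text
time: 20.65
ee_pos: [0.423, -0.286, 0.0378]
eef_rot: [0.662, 0.749, 0.0, 0.0]
ft_force: [-1.0, 1.2, -0.4]
width: 0.0573
```

```bash
python3 -m creep '[{"x":0,"y":0,"z":0,"spin":0},{"x":0,"y":0,"z":0,"spin":0},{"x":0,"y":0,"z":0,"spin":0},{"x":0,"y":0,"z":0,"spin":0},{"x":0,"y":0,"z":0.02,"spin":0},{"x":0,"y":0,"z":0.06,"spin":0},{"x":0,"y":0,"z":0.1,"spin":0},{"x":0.01,"y":0.035,"z":0.1,"spin":0},{"x":0.022,"y":0.08,"z":0.1,"spin":0},{"x":0.035,"y":0.13,"z":0.1,"spin":0},{"x":0.048,"y":0.18,"z":0.1,"spin":0},{"x":0.061,"y":0.23,"z":0.1,"spin":0}]' 0.087; python3 -m creep '[{"x":0.013,"y":0.05,"z":0,"spin":-1},{"x":0.026,"y":0.1,"z":0,"spin":-1.5},{"x":0.039,"y":0.145,"z":0,"spin":-1.5},{"x":0.0455,"y":0.17,"z":0,"spin":-1.5},{"x":0.047,"y":0.1785,"z":0,"spin":-1.5},{"x":0.047,"y":0.1785,"z":0,"spin":-1.5},{"x":0.047,"y":0.1785,"z":-0.03,"spin":-1.5},{"x":0.047,"y":0.1785,"z":-0.055,"spin":-1.5},{"x":0.047,"y":0.1785,"z":-0.068,"spin":-1.5},{"x":0.047,"y":0.1785,"z":-0.073,"spin":-1.5},{"x":0.047,"y":0.1785,"z":-0.073,"spin":-1.5}]'; python3 - <<'E'
from bench import r
import cv2
im=r.camera("side")["pixels"]
cv2.imwrite("pics/c6.png",cv2.resize(im[130:290,130:310],(720,560),interpolation=2))
E
```

```text
time: 22.15
ee_pos: [0.4842, -0.0543, 0.1378]
eef_rot: [0.662, 0.749, 0.0, 0.0]
ft_force: [0.9, -1.0, 0.4]
width: 0.087
time: 23.52
ee_pos: [0.5312, 0.1222, 0.065]
eef_rot: [0.672, 0.74, 0.0, 0.0]
ft_force: [1.5, -0.0, 0.6]
width: 0.087
```

View pics/c6.png

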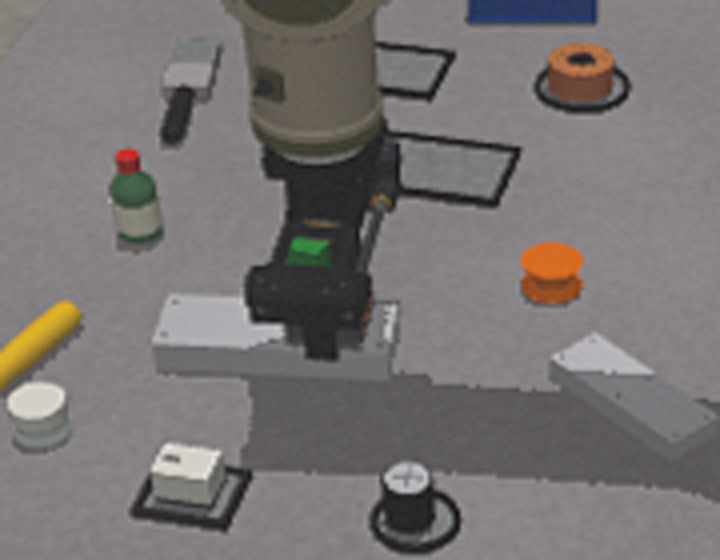

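The relay (190,470), capacitor (405,495) and toroid (580,70) all sit upright in their trays. The fingers straddle the square block at (320,320). Gripping it.

```bash
python3 -m creep '[{"x":0,"y":0,"z":0,"spin":0},{"x":0,"y":0,"z":0,"spin":0},{"x":0,"y":0,"z":0,"spin":0},{"x":0,"y":0,"z":0,"spin":0},{"x":0,"y":0,"z":0,"spin":0},{"x":0,"y":0,"z":0.005,"spin":0},{"x":0,"y":0,"z":0.02,"spin":0},{"x":0,"y":0,"z":0.045,"spin":0},{"x":0,"y":0,"z":0.07,"spin":0},{"x":0,"y":0,"z":0.09,"spin":0},{"x":0,"y":0,"z":0.09,"spin":0}]' 0.042 40
```

```text
time: 24.95
ee_pos: [0.5319, 0.1228, 0.1567]
eef_rot: [0.672, 0.741, 0.002, 0.001]
ft_force: [-0.9, -0.5, -4.6]
width: 0.0533
```

```bash
python3 -m creep '[{"x":0.002,"y":-0.012,"z":0,"spin":0},{"x":0.005,"y":-0.035,"z":0,"spin":-1},{"x":0.01,"y":-0.07,"z":0,"spin":-2},{"x":0.015,"y":-0.11,"z":0,"spin":-3},{"x":0.02,"y":-0.15,"z":0,"spin":-4},{"x":0.026,"y":-0.19,"z":0,"spin":-5},{"x":0.031,"y":-0.23,"z":0,"spin":-6},{"x":0.036,"y":-0.27,"z":0,"spin":-7},{"x":0.041,"y":-0.31,"z":0,"spin":-7},{"x":0.047,"y":-0.35,"z":0,"spin":-7},{"x":0.051,"y":-0.38,"z":0,"spin":-7},{"x":0.0545,"y":-0.397,"z":0,"spin":-7}]'; python3 -m creep '[{"x":0,"y":-0.006,"z":0,"spin":0},{"x":0,"y":-0.006,"z":0,"spin":0},{"x":0,"y":-0.006,"z":-0.03,"spin":0},{"x":0,"y":-0.006,"z":-0.06,"spin":0},{"x":0,"y":-0.006,"z":-0.09,"spin":0},{"x":0,"y":-0.006,"z":-0.105,"spin":0},{"x":0,"y":-0.006,"z":-0.112,"spin":0},{"x":0,"y":-0.006,"z":-0.115,"spin":0},{"x":0,"y":-0.006,"z":-0.116,"spin":0},{"x":0,"y":-0.006,"z":-0.1165,"spin":0},{"x":0,"y":-0.006,"z":-0.1165,"spin":0}]'; python3 -m creep '[{"x":0,"y":0,"z":-0.0005,"spin":0},{"x":0,"y":0,"z":-0.0005,"spin":0}]'
```

```text
time: 26.45
ee_pos: [0.5838, -0.2781, 0.1538]
eef_rot: [0.717, 0.697, -0.001, -0.0]
ft_force: [0.1, 0.3, -2.9]
width: 0.0541
time: 27.82
ee_pos: [0.5856, -0.2806, 0.0385]
eef_rot: [0.716, 0.698, 0.0, 0.0]
ft_force: [0.8, -0.0, -4.1]
width: 0.0538
time: 28.08
ee_pos: [0.5856, -0.2805, 0.0377]
eef_rot: [0.716, 0.698, 0.0, 0.0]
ft_force: [0.3, -0.1, -2.1]
width: 0.0537
```

```bash
python3 -m creep '[{"x":0,"y":0,"z":-0.0003,"spin":0},{"x":0,"y":0,"z":-0.0003,"spin":0}]'; python3 -m creep '[{"x":0,"y":0,"z":0,"spin":0},{"x":0,"y":0,"z":0,"spin":0},{"x":0,"y":0,"z":0,"spin":0},{"x":0,"y":0,"z":0,"spin":0},{"x":0,"y":0,"z":0.02,"spin":0},{"x":0,"y":0,"z":0.06,"spin":0},{"x":0,"y":0,"z":0.09,"spin":0},{"x":0,"y":0.04,"z":0.09,"spin":0},{"x":0,"y":0.09,"z":0.09,"spin":0},{"x":0,"y":0.14,"z":0.09,"spin":0},{"x":0,"y":0.19,"z":0.09,"spin":0},{"x":0,"y":0.23,"z":0.09,"spin":0}]' 0.087; python3 m.py
```

```text
time: 28.32
ee_pos: [0.5856, -0.2806, 0.0377]
eef_rot: [0.716, 0.698, 0.0, 0.0]
ft_force: [-1.0, 0.9, 3.6]
width: 0.0533
time: 29.82
ee_pos: [0.5857, -0.0483, 0.129]
eef_rot: [0.715, 0.699, 0.001, 0.0]
ft_force: [-0.3, -0.3, 0.3]
width: 0.087
hs [210, 118, 27, 57, 1069] 0.0297 (array([570.9, 128.4, 170.8,  60.2,   7.5]), 143)
pile [210, 118, 27, 57, 1069] 0.0297 (array([570.9, 128.4, 170.8,  60.2,   7.5]), 143)
```

View pics/c4.png

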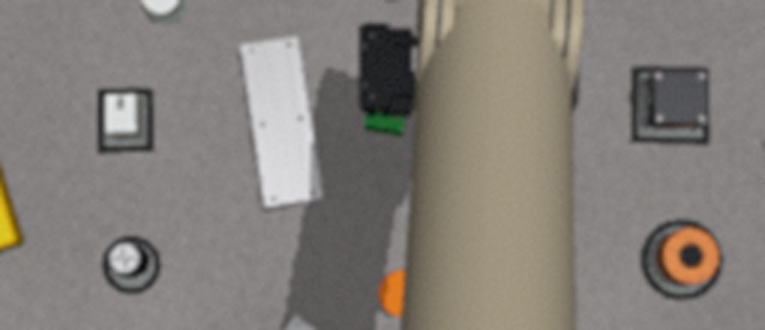

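The square block is in its tray and the four placed parts look right, with their off-centre look due to perspective. The heat sink is bare at (280,122).

```bash
python3 -m creep '[{"x":-0.004,"y":0.04,"z":0,"spin":2},{"x":-0.008,"y":0.085,"z":0,"spin":5},{"x":-0.012,"y":0.13,"z":0,"spin":8},{"x":-0.014,"y":0.165,"z":0,"spin":9},{"x":-0.014,"y":0.178,"z":0,"spin":9},{"x":-0.014,"y":0.178,"z":0,"spin":9},{"x":-0.014,"y":0.178,"z":-0.04,"spin":9},{"x":-0.014,"y":0.178,"z":-0.075,"spin":9},{"x":-0.014,"y":0.178,"z":-0.089,"spin":9},{"x":-0.014,"y":0.178,"z":-0.0937,"spin":9},{"x":-0.014,"y":0.178,"z":-0.0937,"spin":9}]'; python3 -m creep '[{"x":0,"y":0,"z":0,"spin":0},{"x":0,"y":0,"z":0,"spin":0},{"x":0,"y":0,"z":0,"spin":0},{"x":0,"y":0,"z":0,"spin":0},{"x":0,"y":0,"z":0,"spin":0},{"x":0,"y":0,"z":0.005,"spin":0},{"x":0,"y":0,"z":0.02,"spin":0},{"x":0,"y":0,"z":0.045,"spin":0},{"x":0,"y":0,"z":0.07,"spin":0},{"x":0,"y":0,"z":0.08,"spin":0},{"x":0,"y":0,"z":0.08,"spin":0}]' 0.05 60
```

```text
time: 31.25
ee_pos: [0.5722, 0.1272, 0.0345]
eef_rot: [0.659, 0.752, 0.001, 0.0]
ft_force: [-0.4, 0.3, 1.0]
width: 0.0868
time: 32.62
ee_pos: [0.5716, 0.1275, 0.1141]
eef_rot: [0.659, 0.752, 0.0, 0.0]
ft_force: [0.3, 0.1, -4.7]
width: 0.0595
```

```bash
python3 -m creep '[{"x":-0.001,"y":-0.012,"z":0,"spin":-0.5},{"x":-0.003,"y":-0.035,"z":0,"spin":-1.5},{"x":-0.006,"y":-0.07,"z":0,"spin":-3},{"x":-0.009,"y":-0.105,"z":0,"spin":-4},{"x":-0.012,"y":-0.14,"z":0,"spin":-5},{"x":-0.014,"y":-0.175,"z":0,"spin":-6.5},{"x":-0.016,"y":-0.21,"z":0,"spin":-8},{"x":-0.018,"y":-0.24,"z":0,"spin":-9},{"x":-0.0185,"y":-0.255,"z":0,"spin":-9},{"x":-0.0185,"y":-0.259,"z":0,"spin":-9},{"x":-0.0185,"y":-0.259,"z":-0.02,"spin":-9},{"x":-0.0185,"y":-0.259,"z":-0.04,"spin":-9}]'; python3 -m creep '[{"x":0,"y":0,"z":-0.01,"spin":0},{"x":0,"y":0,"z":-0.015,"spin":0},{"x":0,"y":0,"z":-0.015,"spin":0}]'; python3 - <<'E'
from h import *
from bench import r
c=r.camera("top"); W=world(c); im=c["pixels"]
m=np.zeros(im.shape[:2],bool); m[105:200,285:335]=1
m&=(W[...,2]>.04)&(W[...,2]<.065)
P=W[m]; A=np.c_[P[:,:2],np.ones(len(P))]; print(len(P),np.linalg.lstsq(A,P[:,2],rcond=None)[0], P.min(0),P.max(0))
cv2.imwrite("pics/c8.png",cv2.resize(im[100:200,270:370],(500,500),interpolation=2))
E
```

```text
time: 34.12
ee_pos: [0.5532, -0.1301, 0.073]
eef_rot: [0.715, 0.699, 0.0, -0.0]
ft_force: [0.2, 0.1, -5.1]
width: 0.0593
time: 34.5
ee_pos: [0.5531, -0.1312, 0.0587]
eef_rot: [0.716, 0.698, 0.0, -0.0]
ft_force: [-0.2, 0.4, -5.0]
width: 0.0594
101 [-0.03770549 -0.26972406  0.04657288] [ 0.49305331 -0.12421876  0.04008341] [ 0.63778083 -0.10059961  0.05938784]
```

View pics/c8.png

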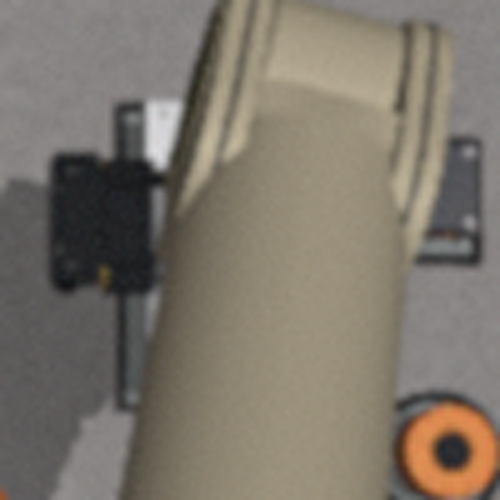

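The heat sink's visible edges (x up to 0.638, y up to -0.101) put it centred over the long tray. Lowering.

```bash
python3 -m creep '[{"x":0,"y":0,"z":-0.008,"spin":0},{"x":0,"y":0,"z":-0.015,"spin":0},{"x":0,"y":0,"z":-0.019,"spin":0},{"x":0,"y":0,"z":-0.021,"spin":0},{"x":0,"y":0,"z":-0.0215,"spin":0},{"x":0,"y":0,"z":-0.0215,"spin":0}]'; python3 -m creep '[{"x":0,"y":0,"z":-0.0005,"spin":0},{"x":0,"y":0,"z":-0.0005,"spin":0}]'
```

```text
time: 35.3
ee_pos: [0.553, -0.1315, 0.0372]
eef_rot: [0.716, 0.698, 0.0, 0.0]
ft_force: [0.7, -0.3, -5.0]
width: 0.0594
time: 35.55
ee_pos: [0.5531, -0.1315, 0.0369]
eef_rot: [0.716, 0.698, 0.0, 0.0]
ft_force: [-0.2, 0.8, -2.4]
width: 0.0598
```

Contact has begun. I'll go 0.3 mm lower, release, retreat and check.

```bash
python3 -m creep '[{"x":0,"y":0,"z":-0.0003,"spin":0},{"x":0,"y":0,"z":-0.0003,"spin":0}]'; python3 -m creep '[{"x":0,"y":0,"z":0,"spin":0},{"x":0,"y":0,"z":0,"spin":0},{"x":0,"y":0,"z":0,"spin":0},{"x":0,"y":0,"z":0,"spin":0},{"x":0,"y":0,"z":0.02,"spin":0},{"x":0,"y":0,"z":0.06,"spin":0},{"x":0,"y":0,"z":0.1,"spin":0},{"x":0,"y":0.04,"z":0.12,"spin":0},{"x":0,"y":0.09,"z":0.12,"spin":0},{"x":0,"y":0.14,"z":0.12,"spin":0},{"x":0,"y":0.18,"z":0.12,"spin":0},{"x":0,"y":0.2,"z":0.12,"spin":0}]' 0.087; python3 - <<'E'
from h import *
from bench import r
c=r.camera("top"); W=world(c); im=c["pixels"]
N=dict(obl=(.581,.2925,.037),sr=(.430,.287,.048),long=(.5526,-.131,.033),sq=(.585,-.28,.037),lr=(.4225,-.2855,.037))
for n,(x,y,h) in N.items():
    m=(np.hypot(W[...,0]-x,W[...,1]-y)<(.11 if n=="long" else .055))&(abs(W[...,2]-h)<.006)
    m=cv2.morphologyEx(m.astype(np.uint8),cv2.MORPH_OPEN,np.ones((3,3)))
    P=W[m>0]; s=np.linalg.lstsq(np.c_[P-P.mean(0)][:,:2],P[:,2]-P[:,2].mean(),rcond=None)[0]
    print(n,np.median(P[:,2]).round(4),"tilt",s.round(3),rect(c,m,h)[0],"nest",x,y)
cv2.imwrite("pics/c9.png",cv2.resize(im[100:215,130:390],(780,345),interpolation=2))
E
```

```text
time: 35.8
ee_pos: [0.5531, -0.1315, 0.0368]
eef_rot: [0.716, 0.698, 0.0, 0.0]
ft_force: [-4.0, 0.5, 6.4]
width: 0.0596
time: 37.3
ee_pos: [0.5527, 0.0709, 0.1562]
eef_rot: [0.715, 0.699, 0.0, -0.0]
ft_force: [-0.6, -1.6, 0.4]
width: 0.0875
obl 0.0367 tilt [-0.025  0.001] [580.7 291.2  27.5  37.4  89.5] nest 0.581 0.2925
sr 0.047 tilt [-0.039  0.018] [432.9 285.3  30.1  30.1  88.7] nest 0.43 0.287
long 0.0327 tilt [-0.001 -0.   ] [ 554.1 -131.5   58.8  167.7   88.3] nest 0.5526 -0.131
sq 0.037 tilt [-0.003  0.005] [ 585.9 -279.8   52.5   53.7   87.8] nest 0.585 -0.28
lr 0.0367 tilt [ 0.002 -0.009] [ 423.9 -284.    55.1   55.    88.7] nest 0.4225 -0.2855
```

View pics/c9.png

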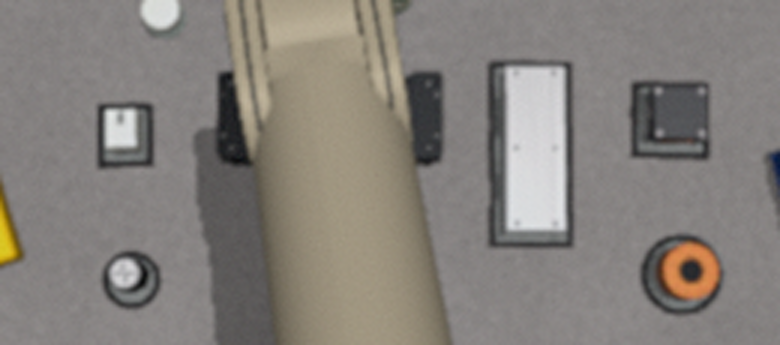

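All five parts are upright, at floor height (tops match within 1 mm) and within 3 mm of their tray centres.

```bash
python3 -m creep '[{"x":0,"y":0,"z":0.02,"spin":0},{"x":0,"y":0,"z":0.02,"spin":0},{"x":0,"y":0,"z":0.02,"spin":0},{"x":0,"y":0,"z":0.02,"spin":0}]'; python3 -c "
from bench import r
print(r.close_job())"
```

```text
time: 37.85
ee_pos: [0.5526, 0.0678, 0.1756]
eef_rot: [0.716, 0.698, -0.0, -0.0]
ft_force: [-0.8, 0.2, 0.3]
width: 0.0868
the job is handed in; nothing more can be done
None
```

I took the pile apart from the top down (capacitor, relay, toroid, square transformer, heat sink). Each part was set in its own tray, lowered to light contact (about 13 N or less) before release. The job was handed in at about 38 s with the arm clear; it reports no verdict.

**Last checks:** the final top view showed all five parts upright. Their tops were within about 1 mm of the height they should have when flat on the tray floor. Their centres were within about 3.5 mm of the tray centres, inside the 8 mm of play.

**Disagreements:** the fitted slopes on the small capacitor and relay tops were 2–4%, against under 1% on the larger parts. I put this down to depth noise on so few pixels, because their heights and the pictures show them flat. No check failed.

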